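Fasten the slotted strap across the card on the display stand

TASK

Fasten the steel strap across the card on the sloping display stand: take it by its black grip, lift it a little along its long bolt, swing it up and across the card, and lower it so that its slot drops over the short bolt on the other side and the strap lies down on the collars of both bolts. Let go of it, and leave the things standing round about where they are.

Things in the scene. Friction and masses are not known exactly. Their poses are not given: they have to be found in the camera images.
- stand: Fixed wooden display stand: a board 200 mm (up the slope) x 270 mm wide, sloping at 0.56 rad (32 degrees), facing the robot. Origin on the board's face, 78 mm above the counter; x points up the slope, away from the robot, y left along the board, z straight out of the face. Face: x -112 to 88 mm. A fixed card 6 mm thick lies on it, x -93 to 57, y -62 to 62 mm.
- long_bolt (a point): Foot of the long bolt, on the stand's face at x = 50, y = 81 mm of the stand's frame; the strap swings on this bolt. Collar 32 mm wide, to 10 mm from the face; shank 9 mm thick; head 23 mm wide, from 48 to 55 mm from the face.
- short_bolt: Short steel bolt without a head, fixed at the right of the stand's face (its place up or down the slope varies by some 12 mm); origin at its foot on the face, axes parallel to the stand's. A collar 34 mm wide reaches 10 mm from the face; above it the bolt is 10 mm thick with a rounded tip that ends 24 mm from the face.
- strap: Loose steel strap, 197 x 34 x 6 mm, about 0.16 kg. Origin: centre of its 14 mm pivot hole, underside (10 mm from the face when down on the long bolt's collar); x along it to the slotted end, z out of its upper face. The bolt's head keeps it on; it lifts up to 30 mm along the shank. Starts pointing down the slope, its weight leaning on a pin at its left edge; it falls back if let go too early.
- slot (a point): Centre of the strap's closed slot, on its underside, at x = 162 mm of the strap: 30 mm long along the strap, 18 mm wide. To be fastened, the strap is swung some 80 degrees counterclockwise, as seen looking at the board's face.
- grip (a point): Middle of the black grip on the strap, at x = 105 mm, 25 mm above the underside: a block 36 mm along the strap, 20 mm across it, from 6 to 44 mm above the underside. To take it from straight in front of the board's face, a tool must lean 32 degrees from vertical.
- tumbler: Empty glass tumbler, 71 mm wide, 106 mm high, left of the stand; origin under its centre. To be left alone.
- votive: Pink candle in a glass, 63 mm wide, 76 mm high, right of the stand; origin under its centre. To be left alone.
- soap: Small soap carton, 52 x 82 x 28 mm, front left of the stand; origin under its centre. To be left alone.
- pot: Small round lidded pot, 63 mm wide, 34 mm high, behind the stand; origin under its centre. To be left alone.

How it is judged:
By the outcome, as a careful person would: the job done as asked, in the order asked, and still so for the second after the job is handed in, with the robot touching nothing.
It also fails if it takes over 42 s, if anything falls off the work surface, if the arm or the gripper's body presses on something with over 40 N, if the wrist force passes 120 N, or if a joint passes its speed limit or range.

ROBOT

A 6-joint arm with a two-finger parallel gripper is mounted at the origin on a cart in front of the work surface, level with it; the furniture and walls round the work are solid. World frame = base frame: x ahead of the robot, y to its left, z up, the work surface at z = 0. Lengths are in m, angles in degrees, forces in N, time in s.
With the tool pointing down it reaches from about 0.275 to 0.775 m from the base axis. Payload 14.6 kg.
Tool frame: the origin (TCP) lies at the very end of the fingers, on their centre line; the grasp point (between the pads) lies 19 mm behind it; z points along the fingers, y is the line along which they close (so a half turn about z gives the same grasp; the last joint's range is limited). The gripper opens to 85 mm and grips with 20 to 120 N. Pads are 22 mm wide; open, the fingers measure 114 mm over their backs; the gripper's body (76 mm by 85 mm) begins 54 mm behind the grasp point. The pads swing forward as they close: fully open they stand 13 mm farther back than shut.
Start: joints at [-80.002, 15.075, -2.767, 72.158, 0, 81.102], TCP at [0.17, -0.497, 0.231] pointing down, gripper open.
Joint ranges: [-151.79, 151.79], [-50.71, 97.33], [-67.44, 78.34], [-121.81, 120.89], [-77.56, 73.72], [-180, 180]. Speed limits (degrees/s): [108.29, 108.29, 147.25, 159.86, 180, 180].

INTERFACE

Orientations are given as [roll, pitch, yaw] about the fixed x, y, z axes, in that order (R = Rz(yaw) Ry(pitch) Rx(roll)).
In Python, from cell import observe, get_image, workorder gives the robot as it stands.
- The arm moves only by the shell command python3 -m creep 'ROWS' [FORCE]. ROWS is JSON, a list of rows, each an object of numbers: "dx", "dy", "dz": the shift along the tool's x, y, z each as a share of 400 mm, from -1 to 1; "wx", "wy", "wz": the turn, a rotation vector about the tool's x, y, z each as a share of 90 degrees, from -1 to 1; "grip": the gripper command: -1 is fully open, 1 is shut, values between are in proportion. In form: [{"dx": .., "dy": .., "dz": .., "wx": .., "wy": .., "wz": .., "grip": ..}, ...]. A call has exactly 5 rows; each row shifts and turns the commanded pose from where the row before left it, along the tool's axes as they then stand; what a row does not reach is not made up. A row lasts 1/8 s, in which the tool goes at most 62.5 mm and 10.7 degrees, less where a joint would pass 70% of its speed; a pose out of reach is approached as far as the arm can. A call with a number of a shift or a turn outside -1 to 1 is refused whole. A call with a gripper value outside its range is refused whole. The fingers move at their own pace and stop on an object; FORCE is the grip in N (left out, the last holds). Time passes only in rows, so rows that do not move let the fingers close, or fill a call up. It gives the time, the measured TCP pose, the force, the opening and the grip force at its end, in the units of the state.
- observe(): the state, without advancing time (a new reading comes with each control period).
- get_image(name): name is "scene" or "top" or "wrist"; returns a dict with "image" (480x640x3 uint8, blue, green, red), "vfov" (degrees; the focal length in pixels is half the picture's height over the tangent of half this angle, whatever the lens; pixels are square), "cx", "cy" (the principal point, pixels), "k1" (the pictures are not rectified: a ray, as slopes to the right and down, at radius r is drawn at 1 + k1 r^2 times it, then the intrinsics apply), "world_to_cam" (4x4, takes a point from world to camera coordinates); the wrist camera has in their place "hand_eye" (4x4, takes a point from camera to tool coordinates, whose origin is the TCP and whose axes are the flange's). Camera axes: x right, y down, z forward; pixel columns grow to the right and rows downward; lengths in m; the calibration is good to about 2 mm. A picture is of the moment at which its call begins: read the wrist's pose just before it. There is no depth.
- workorder.hand_in(): hands the job in; it is judged then, once.
The state is a dict: "time_s": time; "joint_positions": joint angles; "joint_vel": joint speeds; "joint_efforts": joint torques, N m; "tcp_pos": TCP position; "ee_rot": TCP orientation; "force": force on the tool from outside, world axes, zero at the start; "moment": the same for the moment, N m; "finger_gap": finger opening in m; "grasp_force": force on a finger pad.
Only numpy, scipy, OpenCV 4.12 (cv2) and the standard library are available. Lean on these libraries where they do the work, as an engineer would, in place of code of your own. Each camera call takes 0.05 s, during which the arm holds its last target. There are 200 camera calls.

## Working session

There is one attempt and no reset: what is moved stays moved. The work goes in short steps, Python scripts to look and compute and a shell command to move; the robot and the scene stay as the last step left them, time stands still between calls to the robot, and variables do not carry over. Pictures are saved under pics/ and viewed, at most 13 in all, crops included, and the job is handed in when it is done.

```bash
ls; mkdir -p pics
cat > h.py <<'E'
import numpy as np, cv2
from cell import observe,get_image
from scipy.spatial.transform import Rotation as R
def K(g):
    f=240/np.tan(np.radians(g["vfov"])/2); return f,g["cx"],g["cy"],g["k1"]
def ray(g,u,v,o=None):
    f,cx,cy,k=K(g); d=np.array([(u-cx)/f,(v-cy)/f]); s=d.copy()
    for _ in range(30): s=d/(1+k*(s@s))
    c=np.array([s[0],s[1],1])
    if "world_to_cam" in g: M=np.linalg.inv(np.array(g["world_to_cam"]))
    else:
        T=np.eye(4);T[:3,:3]=R.from_euler('xyz',o["ee_rot"],degrees=True).as_matrix();T[:3,3]=o["tcp_pos"];M=T@np.array(g["hand_eye"])
    return M[:3,3],M[:3,:3]@c
def proj(g,p):
    f,cx,cy,k=K(g); M=np.array(g["world_to_cam"]); q=M[:3,:3]@np.array(p)+M[:3,3]; s=q[:2]/q[2]; s=s*(1+k*(s@s)); return s*f+[cx,cy]
def onplane(g,u,v,p0,n,o=None):
    c,d=ray(g,u,v,o); n=np.array(n); return c+d*((np.array(p0)-c)@n)/(d@n)
def cross2(a,b):
    A=np.stack([a[1],-b[1]],1); t=np.linalg.lstsq(A,b[0]-a[0],rcond=None)[0]
    P,Q=a[0]+t[0]*a[1],b[0]+t[1]*b[1]; return (P+Q)/2,np.linalg.norm(P-Q)
E
python3 - <<'E'
from h import *
import pickle
print(observe())
d={}
for n in("scene","top"):
    g=get_image(n);d[n]=g;cv2.imwrite(f"pics/{n}1.png",g["image"]);print(n,K(g),np.round(np.linalg.inv(g["world_to_cam"]),3).tolist())
pickle.dump(d,open("d.pkl","wb"))
E
```

```text
pics
{'time_s': 0.0, 'joint_positions': array([-8.00013303e+01,  1.50977228e+01, -2.80332878e+00,  7.21576597e+01,
        1.05053232e-03,  8.11015491e+01]), 'joint_vel': array([ 0.10882028, -0.12044369, -0.05101429, -0.03866417,  0.05261517,
        0.04926576]), 'joint_efforts': array([ 2.00013361e-03, -6.37624526e+01,  3.84560251e+01,  1.39320450e-02,
       -9.21354683e-06,  1.88980744e-05]), 'tcp_pos': array([ 0.16998137, -0.49643926,  0.23083793]), 'ee_rot': array([-1.79942158e+02, -1.01195686e-02,  1.88971150e+01]), 'force': array([-0.09041054,  0.09576644,  0.70343616]), 'moment': array([-0.03729304, -0.01190969, -0.06045098]), 'grasp_force': 0.0, 'finger_gap': 0.08582944632555084}
scene (np.float64(524.8569141375784), 315.9994642094827, 235.52595652919797, -0.08914432315730843) [[-0.638, -0.412, 0.651, -0.223], [-0.77, 0.336, -0.542, 0.603], [0.005, -0.847, -0.532, 0.776], [0.0, 0.0, 0.0, 1.0]]
top (np.float64(437.29910490211864), 318.0690105508172, 239.2369710123254, -0.08419367932249022) [[0.002, -0.997, 0.082, 0.512], [-1.0, -0.004, -0.02, -0.071], [0.021, -0.082, -0.996, 0.998], [0.0, 0.0, 0.0, 1.0]]
```

View pics/scene1.png

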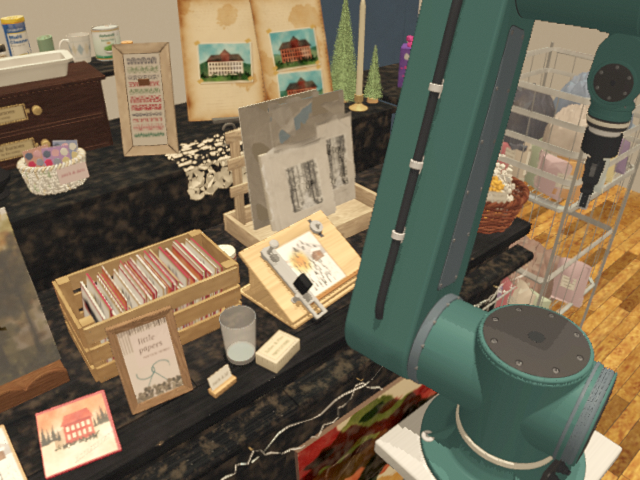

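View pics/top1.png

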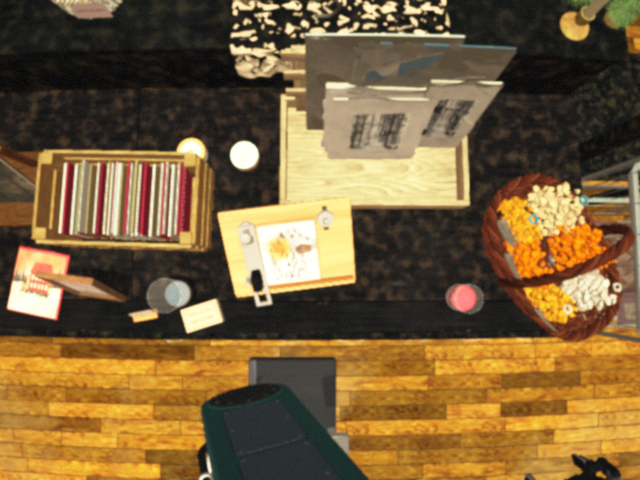

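View crops.

The stand shows in the top view at (218–355, 198–298), with the strap running from (247,232) to (262,300), the black grip near (256,280) and the short bolt near (324,218). In the scene view the strap runs from (268,250) to (320,312). I'll zoom in on both.

Run:
```python
from h import *
a=cv2.imread("pics/scene1.png")[200:340,230:370];b=cv2.imread("pics/top1.png")[185:315,205:365]
cv2.imwrite("pics/c1.png",cv2.resize(a,(600,600),interpolation=cv2.INTER_CUBIC))
cv2.imwrite("pics/c2.png",cv2.resize(b,(736,598),interpolation=cv2.INTER_CUBIC))
```

```text
(no output)
```

View pics/c1.png

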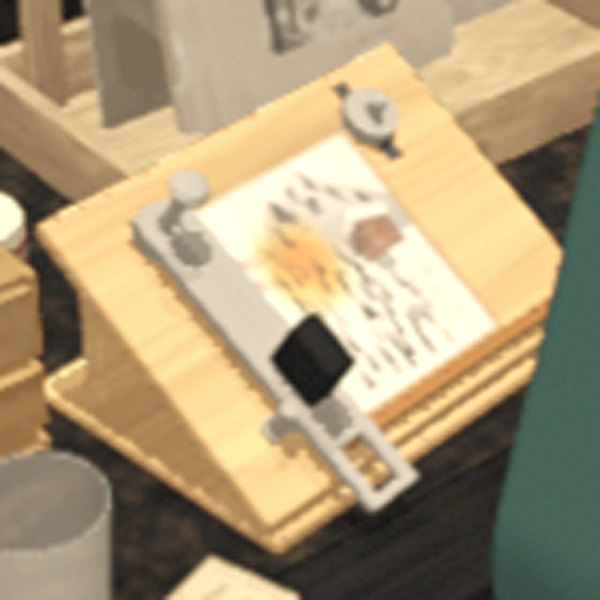

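View pics/c2.png

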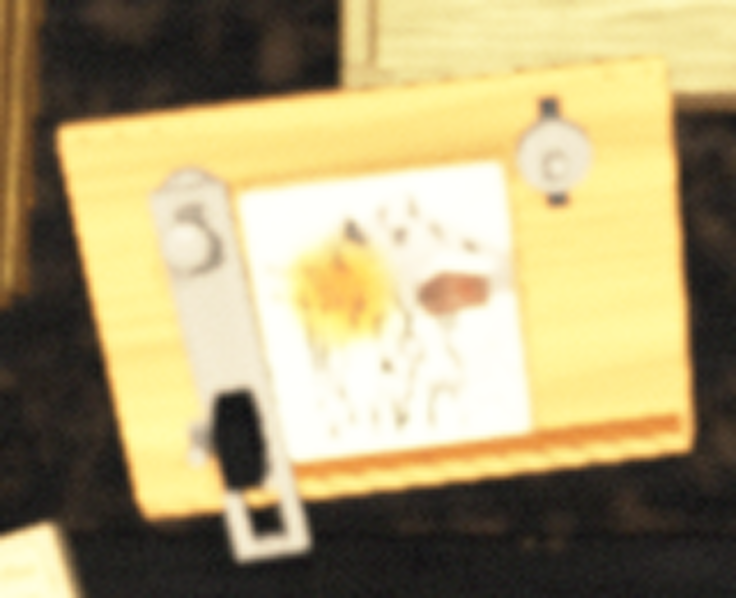

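The crops show the face and card corners, the bolt tip at c1 (377,108) and c2 (555,163), and the slot centre at c2 (268,522). Next I fit the stand pose from those corners.

```bash
cat > fit.py <<'E'
from h import *
import pickle
from scipy.optimize import least_squares
d=pickle.load(open("d.pkl","rb"));S,T=d["scene"],d["top"]
s=lambda x,y:((x+.5)/4.2857-.5+230,(y+.5)/4.2857-.5+200)
t=lambda x,y:((x+.5)/4.6-.5+205,(y+.5)/4.6-.5+185)
def RS(yaw): return R.from_euler('yz',[-.56,yaw]).as_matrix()
pts=[(T,t(58,127),(88,135,0)),(T,t(668,58),(88,-135,0)),(T,t(148,520),(-112,135,0)),(T,t(692,450),(-112,-135,0)),
(T,t(240,195),(57,62,6)),(T,t(503,162),(57,-62,6)),(S,s(38,228),(88,135,0)),(S,s(388,42),(88,-135,0)),(S,s(275,540),(-112,135,0)),
(S,s(350,135),(57,-62,6)),(S,s(200,212),(57,62,6)),
(T,t(192,248),(50,81,55)),(S,s(190,188),(50,81,55))]
def res(p): return np.concatenate([proj(g,[p[0],p[1],.078]+RS(p[2])@np.array(q)/1e3)-uv for g,uv,q in pts])
r=least_squares(res,[.5,0,0],loss="soft_l1");P=r.x
O=np.array([P[0],P[1],.078]);A=RS(P[2])
if __name__=="__main__":
    print(P,np.degrees(P[2]));print(np.round(r.fun.reshape(-1,2),1).tolist() if 0 else np.round(res(P).reshape(-1,2),1).tolist())
    loc=lambda p:np.round(A.T@(p-O)*1e3,1)
    p,e=cross2(ray(T,*t(555,163)),ray(S,*s(378,108)));print("tip",loc(p),e)
    for g,uv in((T,t(555,163)),(S,s(378,108))): print(loc(onplane(g,*uv,O+A[:,2]*.024,A[:,2])))
    for g,uv in((T,t(268,522)),(S,s(385,475))): 
        q=loc(onplane(g,*uv,O+A[:,2]*.016,A[:,2]));print("slot",q,np.degrees(np.arctan2(q[1]-81,q[0]-50)),np.hypot(q[1]-81,q[0]-50))
    for g,uv in((S,s(313,357)),(T,t(235,440))): print("griptop",loc(onplane(g,*uv,O+A[:,2]*.054,A[:,2])))
    o=observe();Rt=R.from_euler('xyz',o["ee_rot"],degrees=True).as_matrix();print(Rt.round(3))
E
python3 fit.py
```

```text
[ 0.5728487  -0.02878043  0.128712  ] 7.374654375930584
[[-0.3, 3.7], [-0.1, 2.4], [-1.7, -0.2], [0.3, -0.3], [-1.6, -0.5], [1.8, -0.8], [0.8, -0.9], [1.1, -0.5], [0.1, -2.3], [-1.4, -3.4], [-3.8, -1.0], [-1.4, 3.3], [1.5, -0.8]]
tip [ 53.1 -81.9  10.9] 0.0030231721727399423
[ 60.6 -80.1  24. ]
[ 48.4 -72.2  24. ]
slot [-112.1   72.4   16. ] -176.96309576958444 162.32797047952025
slot [-122.6   73.1   16. ] -177.3793686447483 172.78069915358023
griptop [-57.8  89.5  54. ]
griptop [-40.6  74.9  54. ]
[[ 0.946  0.324 -0.   ]
 [ 0.324 -0.946  0.001]
 [ 0.    -0.001 -1.   ]]
```

```bash
cat >> h.py <<'E'
def plan(p,Rt,N,o=None):
    "identical rows taking the measured TCP pose to p,Rt"
    o=o or observe();R0=R.from_euler('xyz',o["ee_rot"],degrees=True).as_matrix()
    w=R.from_matrix(R0.T@Rt).as_rotvec()/N
    M=sum(R.from_rotvec(w*k).as_matrix() for k in range(N))
    d=np.linalg.solve(M,R0.T@(np.array(p)-o["tcp_pos"]))
    print(N,"rows d",np.round(d/.4,4),"w",np.round(np.degrees(w)/90,4))
E
python3 - <<'E'
from fit import *
g=get_image("wrist");print(K(g),np.round(g["hand_eye"],3).tolist())
Rt=A@np.diag([1,-1,-1.])
plan(O+A@[-.0,.0,.22],Rt,15)
# fit w/ free z, without bottom corners
E
```

```text
(np.float64(359.89493162949253), 319.6433001263621, 241.51931153991782, -0.02032818149061084) [[-0.0, -0.953, -0.302, 0.076], [1.0, -0.0, -0.001, -0.0], [0.0, -0.302, 0.953, -0.143], [0.0, 0.0, 0.0, 1.0]]
15 rows d [ 0.0645 -0.0622  0.0108] w [-0.0024  0.0237  0.0083]
```

```bash
for i in 1 2 3; do python3 -m creep '[{"dx":0.064,"dy":-0.062,"dz":0.011,"wx":-0.0024,"wy":0.0237,"wz":0.0083,"grip":-1},{"dx":0.064,"dy":-0.062,"dz":0.011,"wx":-0.0024,"wy":0.0237,"wz":0.0083,"grip":-1},{"dx":0.064,"dy":-0.062,"dz":0.011,"wx":-0.0024,"wy":0.0237,"wz":0.0083,"grip":-1},{"dx":0.064,"dy":-0.062,"dz":0.011,"wx":-0.0024,"wy":0.0237,"wz":0.0083,"grip":-1},{"dx":0.064,"dy":-0.062,"dz":0.011,"wx":-0.0024,"wy":0.0237,"wz":0.0083,"grip":-1}]'; done
python3 - <<'E'
from fit import *
plan(O+A@[-.02,.0,.14],A@np.diag([1,-1,-1.]),5)
E
```

```text
time_s: 0.78
tcp_pos: [0.2566, -0.3387, 0.2179]
ee_rot: [179.3, -10.8, 15.2]
force: [-0.5, -0.0, -0.3]
finger_gap: 0.0856
grasp_force: 0.0
time_s: 1.4
tcp_pos: [0.3531, -0.1879, 0.2283]
ee_rot: [179.2, -21.5, 11.4]
force: [0.4, -0.1, 0.1]
finger_gap: 0.0856
grasp_force: 0.0
time_s: 2.02
tcp_pos: [0.4551, -0.0444, 0.263]
ee_rot: [-180.0, -32.2, 7.3]
force: [0.4, -0.7, -0.3]
finger_gap: 0.0856
grasp_force: 0.0
5 rows d [-0.0089 -0.0002  0.0399] w [ 0.     -0.0002 -0.0001]
```

```bash
python3 -m creep '[{"dx":-0.009,"dz":0.04,"grip":-1},{"dx":-0.009,"dz":0.04,"grip":-1},{"dx":-0.009,"dz":0.04,"grip":-1},{"dx":-0.009,"dz":0.04,"grip":-1},{"dz":0,"grip":-1}]'
python3 - <<'E'
from h import *
import pickle
o=observe();g=get_image("wrist");pickle.dump((o,g),open("w.pkl","wb"));cv2.imwrite("pics/w1.png",g["image"]);print(o["tcp_pos"],o["ee_rot"])
E
```

```text
[ 0.45510619 -0.04440781  0.26301103] [-179.98654119  -32.17782111    7.34654284]$[0]: bad value
```

View pics/w1.png

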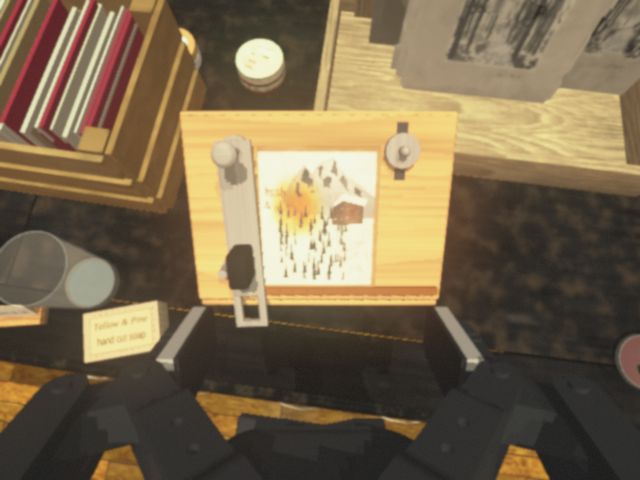

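The wrist view shows the whole board, with corners at (181,112), (457,112), (441,303) and (203,303), the short bolt tip at (404,152) and the grip at (240,265). The move was refused because each row needs all the keys, so I'll resend it.

```bash
python3 -m creep '[{"dx":-0.009,"dy":0,"dz":0.04,"wx":0,"wy":0,"wz":0,"grip":-1},{"dx":-0.009,"dy":0,"dz":0.04,"wx":0,"wy":0,"wz":0,"grip":-1},{"dx":-0.009,"dy":0,"dz":0.04,"wx":0,"wy":0,"wz":0,"grip":-1},{"dx":-0.009,"dy":0,"dz":0.04,"wx":0,"wy":0,"wz":0,"grip":-1},{"dx":0,"dy":0,"dz":0,"wx":0,"wy":0,"wz":0,"grip":-1}]'
python3 - <<'E'
from h import *
import pickle
o=observe();g=get_image("wrist");pickle.dump((o,g),open("w.pkl","wb"));print(o["tcp_pos"],o["ee_rot"])
im=g["image"][40:390,130:530];cv2.imwrite("pics/w2.png",cv2.resize(im,(680,595),interpolation=cv2.INTER_CUBIC))
E
```

```text
time_s: 2.7
tcp_pos: [0.4758, -0.0424, 0.1998]
ee_rot: [-179.9, -32.0, 7.4]
force: [0.2, 0.7, 0.4]
finger_gap: 0.0851
grasp_force: 0.0
[ 0.47579053 -0.04237446  0.19984054] [-179.93466337  -31.9922795     7.36437281]
```

View pics/w2.png

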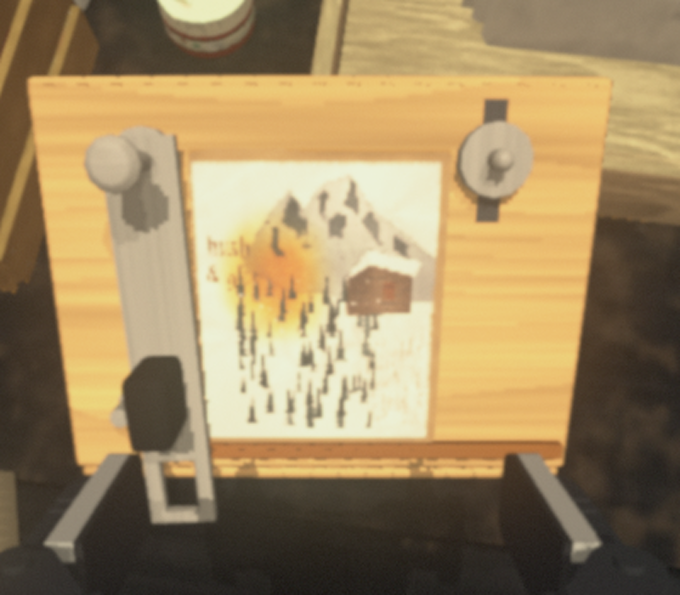

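```bash
cat > fit2.py <<'E'
from h import *
import pickle
from scipy.optimize import least_squares
o,g=pickle.load(open("w.pkl","rb"))
T=np.eye(4);T[:3,:3]=R.from_euler('xyz',o["ee_rot"],degrees=True).as_matrix();T[:3,3]=o["tcp_pos"]
g["world_to_cam"]=np.linalg.inv(T@np.array(g["hand_eye"]))
w=lambda x,y:((x+.5)/1.7-.5+130,(y+.5)/1.7-.5+40)
def RS(yaw): return R.from_euler('yz',[-.56,yaw]).as_matrix()
pts=[(w(28,78),(88,135,0)),(w(612,80),(88,-135,0)),(w(191,161),(57,62,6)),(w(442,163),(57,-62,6)),(w(430,438),(-93,-62,6)),(w(210,440),(-93,62,6)),(w(113,163),(50,81,55))]
def res(p): return np.concatenate([proj(g,p[:3]+RS(p[3])@np.array(q)/1e3)-uv for uv,q in pts])
P=least_squares(res,[.57,-.03,.078,.13],loss="soft_l1").x
P2=least_squares(lambda q:res([q[0],q[1],.078,q[2]]),[.57,-.03,.13],loss="soft_l1").x
P2=np.array([P2[0],P2[1],.078,P2[2]])
O=P2[:3];A=RS(P2[3])
loc=lambda p:np.round(A.T@(p-O)*1e3,1)
on=lambda x,y,z:loc(onplane(g,*w(x,y),O+A[:,2]*z/1e3,A[:,2]))
if __name__=="__main__":
    print(P,P2);print(np.round(res(P).reshape(-1,2),1).tolist(),np.round(res(P2).reshape(-1,2),1).tolist())
    print("collar",on(495,162,10),"tip",on(502,158,24),"head",on(113,163,55),"bl",on(77,465,0),on(560,465,0))
    for n,x,y,z in(("slot",182,491,16),("end",183,519,16),("slotu",182,491,10),("pin",118,413,16)):
        q=on(x,y,z);print(n,q,np.degrees(np.arctan2(q[1]-81,q[0]-50)),np.hypot(q[1]-81,q[0]-50))
E
python3 fit2.py
```

```text
[ 0.57755386 -0.02711934  0.07296516  0.12346024] [ 0.57513489 -0.02887907  0.078       0.12139525]
[[0.7, 0.5], [-1.0, 0.5], [-2.5, -7.5], [5.7, -8.1], [1.8, 1.0], [-3.5, -0.9], [0.1, 2.2]] [[-0.6, -1.3], [4.4, -0.5], [-2.1, -8.2], [9.1, -8.5], [4.3, 3.5], [-3.2, 1.3], [-0.5, 1.5]]
collar [ 51.3 -78.7  10. ] tip [ 53.2 -77.9  24. ] head [50.9 80.6 55. ] bl [-110.7  134.8   -0. ] [-108.5 -131.7   -0. ]
slot [-116.7   73.3   16. ] -177.3553440920629 166.87773967788513
end [-133.9   74.    16. ] -177.8201363581911 184.0331763568732
slotu [-120.3   74.9   10. ] -177.94859132477876 170.4092133659445
pin [-71.9 103.   16. ] 169.7696226951083 123.86932630800897
```

```bash
sed -i 's/^pts=.*/pts=[(w(28,78),(88,135,0)),(w(612,80),(88,-135,0)),(w(113,163),(50,81,55)),(w(77,465),(-112,135,0)),(w(561,466),(-112,-135,0))]/' fit2.py; python3 fit2.py
python3 - <<'E'
from fit import *
# scene/top refit without card
pts[:]=[p for p in pts if p[2][2]!=6]
r=least_squares(res,[.5,0,0]);print(r.x,np.round(r.fun.reshape(-1,2),1).tolist())
E
```

```text
[ 0.5771873  -0.02739184  0.07452499  0.12378978] [ 0.57611564 -0.0283863   0.078       0.12269859]
[[-0.0, -0.4], [0.2, -0.4], [-0.4, 1.5], [0.6, -0.6], [-0.2, 0.2]] [[-1.1, -2.2], [3.7, -1.9], [-1.0, 0.2], [-0.2, 0.3], [2.1, 1.5]]
collar [ 50.3 -79.3  10. ] tip [ 52.3 -78.4  24. ] head [50.2 80.3 55. ] bl [-111.7  134.8   -0. ] [-109.9 -132.2   -0. ]
slot [-117.8   73.2   16. ] -177.33858396023624 167.9811894231018
end [-135.    73.9   16. ] -177.80215953721336 185.13619311198985
slotu [-121.4   74.8   10. ] -177.9283604572729 171.51209869860494
pin [-72.9 102.9  16. ] 169.89630576033397 124.8359723797592
[ 0.57565676 -0.02889883  0.12867148] [[-0.2, 2.3], [-0.0, 1.0], [-1.6, -1.5], [0.3, -1.5], [0.1, -1.4], [0.4, -0.9], [-0.6, -3.0], [-1.3, 1.9], [0.8, -1.3]]
```

```bash
sed -i 's/^O=P2.*/O=P[:3];A=RS(P[3])/' fit2.py; python3 fit2.py|tail -n +3
python3 - <<'E'
from h import *
from fit2 import RS
O=np.array([.5765,-.028,.078]);A=RS(.125)
th=np.radians(-177.5);x=np.array([50,81,0])+105*np.array([np.cos(th),np.sin(th),0]);print(x)
Rt=A@R.from_euler('z',np.degrees(th)+180,degrees=True).as_matrix()@np.diag([1,-1,-1.])
plan(O+A@((x+[0,0,85])/1e3),Rt,5)
E
```

```text
collar [ 51.  -81.1  10. ] tip [ 53.  -80.3  24. ] head [51.  80.6 55. ] bl [-112.7  135.6   -0. ] [-111.2 -134.5   -0. ]
slot [-119.    73.4   16. ] -177.4251198876599 169.17080126310213
end [-136.4   74.1   16. ] -177.88004049203244 186.52766550836367
slotu [-122.7   75.    10. ] -178.0102115704159 172.80419555091825
pin [-73.5 103.4  16. ] 169.7196511194995 125.51497918575296
[-54.90006327  76.41996433   0.        ]
5 rows d [-0.0163 -0.0394  0.0365] w [-0.0003  0.0001 -0.0051]
```

Run:
```python
from fit2 import *
print(on(132,449,54),on(124,375,54),on(170,452,54),on(186,425,16),on(180,357,16),on(150,357,16))
m=(g["image"].max(2)<60)[230:320,190:260];c=max(cv2.findContours(m.astype(np.uint8),0,1)[0],key=cv2.contourArea)
print(((cv2.approxPolyDP(c,2,True)[:,0]+[190,230]-[130,40])*1.7).round().tolist())
```

```text
[-74.2  84.8  54. ] [-38.2  85.   54. ] [-75.6  67.5  54. ] [-80.1  68.7  16. ] [-42.9  69.3  16. ] [-42.9  84.3  16. ]
[[129.0, 471.0], [133.0, 474.0]]
```

```bash
python3 -m creep '[{"dx":-0.015,"dy":-0.039,"dz":0.036,"wx":0,"wy":0,"wz":-0.005,"grip":-0.05},{"dx":-0.015,"dy":-0.039,"dz":0.036,"wx":0,"wy":0,"wz":-0.005,"grip":-0.05},{"dx":-0.015,"dy":-0.039,"dz":0.036,"wx":0,"wy":0,"wz":-0.005,"grip":-0.05},{"dx":-0.015,"dy":-0.039,"dz":0.036,"wx":0,"wy":0,"wz":-0.005,"grip":-0.05},{"dx":-0.015,"dy":-0.039,"dz":0.036,"wx":0,"wy":0,"wz":-0.005,"grip":-0.05}]'
cat >> h.py <<'E'
O=np.array([.5765,-.028,.078]);A=R.from_euler('yz',[-.56,.125]).as_matrix()
def tgt(th,r,z,N):
    "TCP on the strap at angle th, radius r from pivot, z mm above face"
    a=np.radians(th);x=np.array([50+r*np.cos(a),81+r*np.sin(a),z])
    plan(O+A@(x/1e3),A@R.from_euler('z',th+180,degrees=True).as_matrix()@np.diag([1,-1,-1.]),N)
def where():
    o=observe();q=A.T@(o["tcp_pos"]-O)*1e3;M=A.T@R.from_euler('xyz',o["ee_rot"],degrees=True).as_matrix()
    print("board",q.round(1),"axes x",M[:,0].round(3),"th",np.degrees(np.arctan2(q[1]-81,q[0]-50)).round(2),"r",np.hypot(q[0]-50,q[1]-81).round(1),"yaw",np.degrees(np.arctan2(M[1,0],M[0,0])).round(2)-180,"F",(A.T@o["force"]).round(1),"gap",o["finger_gap"],o["grasp_force"],"j",o["joint_positions"].round(0))
E
python3 - <<'E'
from h import *
where();tgt(-177.5,103,24,4)
g=get_image("wrist");cv2.imwrite("pics/w3.png",g["image"][:,:])
E
```

```text
time_s: 3.38
tcp_pos: [0.4785, 0.0359, 0.1239]
ee_rot: [178.5, -32.2, 10.1]
force: [0.4, -1.5, -0.5]
finger_gap: 0.0445
grasp_force: 0.0
board [-51.3  75.6  86.3] axes x [0.999 0.043 0.002] th -176.97 r 101.4 yaw -177.53 F [-0.1 -1.5 -0.6] gap 0.04454367729028331 0.0 j [-11.  -2. -53.   8.  10. 162.]
4 rows d [-0.001  -0.0006  0.0389] w [-0.0002 -0.0003 -0.0001]
```

View pics/w3.png

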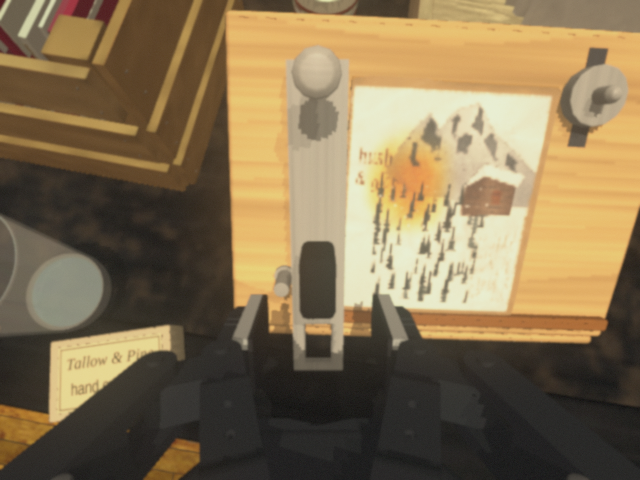

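The grip is centred between the fingers at u≈318, and the pin at (282,280) sits down-slope of the pads. Now I descend and grip.

```bash
python3 -m creep '[{"dx":0,"dy":0,"dz":0.038,"wx":0,"wy":0,"wz":0,"grip":-0.05},{"dx":0,"dy":0,"dz":0.038,"wx":0,"wy":0,"wz":0,"grip":-0.05},{"dx":0,"dy":0,"dz":0.038,"wx":0,"wy":0,"wz":0,"grip":-0.05},{"dx":0,"dy":0,"dz":0.038,"wx":0,"wy":0,"wz":0,"grip":-0.05},{"dx":0,"dy":0,"dz":0,"wx":0,"wy":0,"wz":0,"grip":-0.05}]'
python3 -c "
from h import *
where()"
```

```text
time_s: 4.05
tcp_pos: [0.5104, 0.0395, 0.0718]
ee_rot: [178.6, -32.0, 10.0]
force: [0.2, 0.3, 0.1]
finger_gap: 0.0449
grasp_force: 0.0
board [-51.7  75.2  25.1] axes x [ 0.999  0.043 -0.   ] th -176.75 r 101.9 yaw -177.56 F [ 0.3  0.2 -0.1] gap 0.044860917099305564 0.0 j [-10.   6. -56.  -3.   9. 163.]
```

```bash
python3 -m creep '[{"dx":0,"dy":0,"dz":0,"wx":0,"wy":0,"wz":0,"grip":1},{"dx":0,"dy":0,"dz":0,"wx":0,"wy":0,"wz":0,"grip":1},{"dx":0,"dy":0,"dz":0,"wx":0,"wy":0,"wz":0,"grip":1},{"dx":0,"dy":0,"dz":0,"wx":0,"wy":0,"wz":0,"grip":1},{"dx":0,"dy":0,"dz":0,"wx":0,"wy":0,"wz":0,"grip":1}]' 60
python3 -c "
from h import *
where()"
```

```text
time_s: 4.68
tcp_pos: [0.5105, 0.0396, 0.0727]
ee_rot: [178.5, -32.2, 10.1]
force: [-4.3, -0.9, 10.3]
finger_gap: 0.0195
grasp_force: 60.6
board [-51.2  75.3  25.9] axes x [0.999 0.043 0.002] th -176.8 r 101.3 yaw -177.53 F [ 1.8 -0.4 11. ] gap 0.019476321228019407 60.55772423744202 j [-10.   6. -56.  -3.   9. 163.]
```

```bash
python3 -m creep '[{"dx":0,"dy":0,"dz":-0.013,"wx":0,"wy":0,"wz":0,"grip":1},{"dx":0,"dy":0,"dz":-0.013,"wx":0,"wy":0,"wz":0,"grip":1},{"dx":0,"dy":0,"dz":-0.013,"wx":0,"wy":0,"wz":0,"grip":1},{"dx":0,"dy":0,"dz":-0.013,"wx":0,"wy":0,"wz":0,"grip":1},{"dx":0,"dy":0,"dz":0,"wx":0,"wy":0,"wz":0,"grip":1}]' 60
python3 - <<'E'
from h import *
where();
for th in(-137,-97): tgt(th,102,46.5,5 if th<-130 else 10)
E
```

```text
time_s: 5.3
tcp_pos: [0.4993, 0.0383, 0.0901]
ee_rot: [178.6, -32.1, 10.1]
force: [0.9, 0.8, 0.4]
finger_gap: 0.0191
grasp_force: 59.4
board [-51.4  75.4  46.6] axes x [0.999 0.043 0.002] th -176.86 r 101.6 yaw -177.55 F [ 1.1  0.7 -0.2] gap 0.019079313566708705 59.44425344467163 j [-10.   3. -55.   1.   9. 163.]
5 rows d [0.0025 0.0353 0.    ] w [-0.0001 -0.0003 -0.0901]
10 rows d [ 0.0026  0.0354 -0.    ] w [-0.     -0.0002 -0.0895]
```

```bash
python3 -m creep '[{"dx":0.0025,"dy":0.0354,"dz":0,"wx":0,"wy":0,"wz":-0.09,"grip":1},{"dx":0.0025,"dy":0.0354,"dz":0,"wx":0,"wy":0,"wz":-0.09,"grip":1},{"dx":0.0025,"dy":0.0354,"dz":0,"wx":0,"wy":0,"wz":-0.09,"grip":1},{"dx":0.0025,"dy":0.0354,"dz":0,"wx":0,"wy":0,"wz":-0.09,"grip":1},{"dx":0.0025,"dy":0.0354,"dz":0,"wx":0,"wy":0,"wz":-0.09,"grip":1}]' 60
python3 - <<'E'
from h import *
where();
for th in(-97,): tgt(th,102,46.5,5)
E
```

```text
time_s: 5.92
tcp_pos: [0.5312, -0.0227, 0.1047]
ee_rot: [156.7, -23.0, 55.2]
force: [10.0, 9.5, 4.0]
finger_gap: 0.0193
grasp_force: 58.9
board [-23.4  11.   46.1] axes x [0.729 0.685 0.004] th -136.33 r 101.4 yaw -136.77 F [11.5  8.2 -2.5] gap 0.019289537975187995 58.893224000930786 j [-19.   5. -50.   6.  14. 115.]
5 rows d [ 0.0023  0.0348 -0.0002] w [ 0.0002 -0.0005 -0.0884]
```

```bash
python3 -m creep '[{"dx":0.0035,"dy":0.0348,"dz":0,"wx":0,"wy":0,"wz":-0.088,"grip":1},{"dx":0.0035,"dy":0.0348,"dz":0,"wx":0,"wy":0,"wz":-0.088,"grip":1},{"dx":0.0035,"dy":0.0348,"dz":0,"wx":0,"wy":0,"wz":-0.088,"grip":1},{"dx":0.0035,"dy":0.0348,"dz":0,"wx":0,"wy":0,"wz":-0.088,"grip":1},{"dx":0.0035,"dy":0.0348,"dz":0,"wx":0,"wy":0,"wz":-0.088,"grip":1}]' 60
python3 - <<'E'
from h import *
where();tgt(-89.5,100,46.5,1)
import pickle
o=observe();g=get_image("wrist");t=get_image("top");s=get_image("scene")
pickle.dump((o,g,t,s),open("w4.pkl","wb"));cv2.imwrite("pics/w4.png",g["image"])
E
```

```text
time_s: 6.55
tcp_pos: [0.5854, -0.0454, 0.1362]
ee_rot: [148.2, -3.9, 91.1]
force: [-0.7, 0.1, -1.0]
finger_gap: 0.0187
grasp_force: 59.1
board [ 36.5 -18.4  45.7] axes x [0.126 0.992 0.002] th -97.71 r 100.3 yaw -97.23 F [-1.1  0.1 -0.5] gap 0.01868125272647678 59.149548411369324 j [-19.   7. -40.  14.  14.  75.]
1 rows d [ 0.003   0.0357 -0.002 ] w [-0.0007 -0.001  -0.0859]
```

View pics/w4.png

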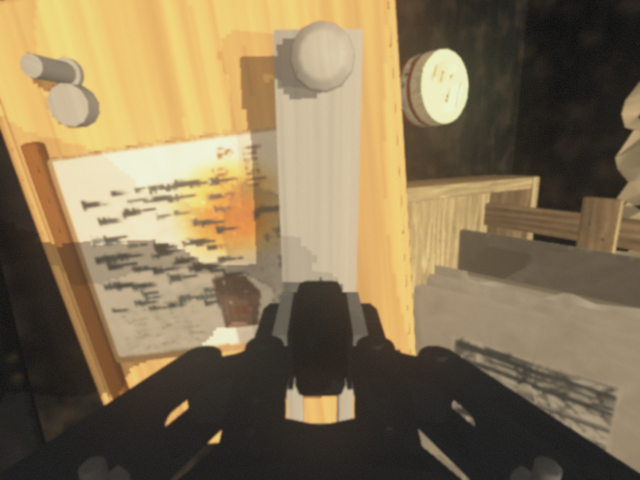

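The strap now lies nearly across the card, with almost no force on the wrist. I swing the last 8° and check from the fixed cameras.

```bash
python3 -m creep '[{"dx":0.0015,"dy":0.0178,"dz":0,"wx":0,"wy":0,"wz":-0.044,"grip":1},{"dx":0.0015,"dy":0.0178,"dz":0,"wx":0,"wy":0,"wz":-0.044,"grip":1},{"dx":0,"dy":0,"dz":0,"wx":0,"wy":0,"wz":0,"grip":1},{"dx":0,"dy":0,"dz":0,"wx":0,"wy":0,"wz":0,"grip":1},{"dx":0,"dy":0,"dz":0,"wx":0,"wy":0,"wz":0,"grip":1}]' 60
python3 - <<'E'
from h import *
where()
a=get_image("scene")["image"][200:300,260:360];b=get_image("top")["image"][190:290,270:370]
cv2.imwrite("pics/c5.png",np.hstack([cv2.resize(q,(400,400),interpolation=cv2.INTER_CUBIC) for q in(a,b)]))
E
```

```text
time_s: 7.32
tcp_pos: [0.5971, -0.0438, 0.1437]
ee_rot: [147.9, 0.1, 97.5]
force: [-0.3, 0.4, -1.1]
finger_gap: 0.019
grasp_force: 59.1
board [ 50.6 -18.3  45.8] axes x [-0.006  1.     0.002] th -89.67 r 99.3 yaw -89.64 F [-0.8  0.4 -0.9] gap 0.01895292975367643 59.1388875246048 j [-18.   8. -38.  15.  13.  68.]
```

View pics/c5.png

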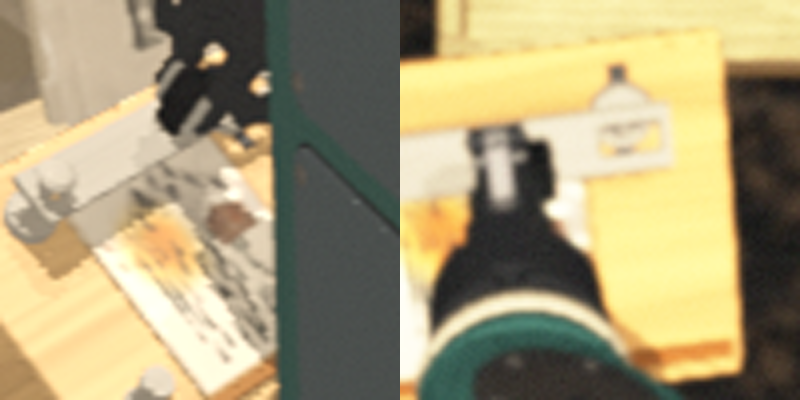

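Run:
```python
from h import *
g=get_image("top")
f=lambda u,v,z:(A.T@(onplane(g,u,v,O+A[:,2]*z/1e3,A[:,2])-O)*1e3).round(1)
print("tip",f(325.3,220,24),"collar",f(325.1,219.0,10),"slot",f(327.6,224.5,37),f(327.6,224.5,33))
# slot extent in the picture, upscaled rows/cols around it
im=cv2.cvtColor(g["image"],cv2.COLOR_BGR2HSV)[214:236,314:342]
print(im[...,1])
```

```text
tip [ 56.9 -80.5  24. ] collar [ 52.6 -81.1  10. ] slot [ 52.6 -83.5  37. ] [ 50.7 -83.7  33. ]
[[125 128 124 123  98  67  47  43  36  34  34  32  37  36  37  41  45  65
   89 104 104 104 106 113 118 118 122 117]
 [126 126 124 112  82  54  39  37  37  38  37  37  41  41  42  42  44  54
   69  76  78  79  86 103 116 122 122 118]
 [124 118 115  97  68  48  39  41  43  45  44  43  44  41  45  44  40  45
   48  48  52  51  63  85 108 116 115 119]
 [103  95  92  74  56  49  44  43  43  43  44  44  41  42  40  39  37  38
   36  38  37  40  48  73  97 107 111 110]
 [ 62  60  57  51  45  41  41  39  38  38  37  36  37  34  37  37  34  37
   39  37  37  36  45  70  92 108 110 110]
 [ 39  39  38  38  34  38  36  36  34  37  34  37  37  39  42  43  43  46
   48  51  47  44  43  65  90 104 105 106]
 [ 32  32  30  32  33  35  37  40  40  45  45  46  46  52  56  55  55  56
   65  71  65  48  47  62  87  98 104 101]
 [ 31  34  33  33  36  43  48  50  53  52  51  52  53  52  56  57  53  59
   76  91  84  56  44  60  79  94 100  99]
 [ 32  31  32  32  38  43  55  51  51  57  54  54  54  54  51  51  5
[... 870 characters left out ...]
 31  29  30  29  33  31  34  37  33  34  34  33  32  33  31  33  36  36
   38  38  39  36  42  52  68  91  99 104]
 [ 30  30  30  31  31  32  32  33  35  36  33  37  37  40  41  43  49  54
   57  57  57  63  69  71  83  99 104 103]
 [ 31  35  35  37  36  37  39  41  45  49  54  57  60  61  65  73  80  87
   91  92  98 102 101 102  98 104 106 105]
 [ 38  46  51  53  56  62  65  68  76  85  89  95 100 103 105 111 118 118
  116 116 110 114 112 106 105 106 107 106]
 [ 49  63  77  89  97 102 107 111 116 120 117 119 122 123 123 122 122 122
  115 113 111 110 109 106 109 106 102 104]
 [ 42  71 100 119 117 121 121 123 124 123 118 121 119 117 121 118 117 115
  108 108 106 105 104 103 106 104 104 102]]
```

```bash
python3 -m creep '[{"dx":0,"dy":0.0026,"dz":0,"wx":0,"wy":0,"wz":-0.006,"grip":1},{"dx":0,"dy":0,"dz":0.008,"wx":0,"wy":0,"wz":0,"grip":1},{"dx":0,"dy":0,"dz":0.008,"wx":0,"wy":0,"wz":0,"grip":1},{"dx":0,"dy":0,"dz":0.008,"wx":0,"wy":0,"wz":0,"grip":1},{"dx":0,"dy":0,"dz":0,"wx":0,"wy":0,"wz":0,"grip":1}]' 60
python3 - <<'E'
from h import *
where()
E
```

```text
time_s: 8.1
tcp_pos: [0.6036, -0.043, 0.1361]
ee_rot: [147.9, 0.4, 98.1]
force: [0.5, 0.2, -0.6]
finger_gap: 0.0193
grasp_force: 59.1
board [ 52.  -18.3  36. ] axes x [-0.017  1.     0.002] th -88.83 r 99.3 yaw -89.0 F [ 0.1  0.2 -0.7] gap 0.019316704941069403 59.13134157657623 j [-18.   9. -38.  14.  13.  67.]
```

```bash
python3 -m creep '[{"dx":0,"dy":0,"dz":0.006,"wx":0,"wy":0,"wz":0,"grip":1},{"dx":0,"dy":0,"dz":0.006,"wx":0,"wy":0,"wz":0,"grip":1},{"dx":0,"dy":0,"dz":0.006,"wx":0,"wy":0,"wz":0,"grip":1},{"dx":0,"dy":0,"dz":0.005,"wx":0,"wy":0,"wz":0,"grip":1},{"dx":0,"dy":0,"dz":0,"wx":0,"wy":0,"wz":0,"grip":1}]' 60
python3 - <<'E'
from h import *
where()
a=get_image("scene")["image"][200:300,260:360];b=get_image("top")["image"][190:290,270:370]
cv2.imwrite("pics/c6.png",np.hstack([cv2.resize(q,(400,400),interpolation=cv2.INTER_CUBIC) for q in(a,b)]))
E
```

```text
time_s: 8.72
tcp_pos: [0.6084, -0.0425, 0.1285]
ee_rot: [147.9, 0.4, 98.1]
force: [1.0, -1.1, -1.1]
finger_gap: 0.0188
grasp_force: 59.1
board [ 52.1 -18.3  26.9] axes x [-0.017  1.     0.002] th -88.77 r 99.4 yaw -89.0 F [ 0.2 -1.2 -1.4] gap 0.01875736273866956 59.13134694099426 j [-18.  10. -38.  12.  13.  67.]
```

View pics/c6.png

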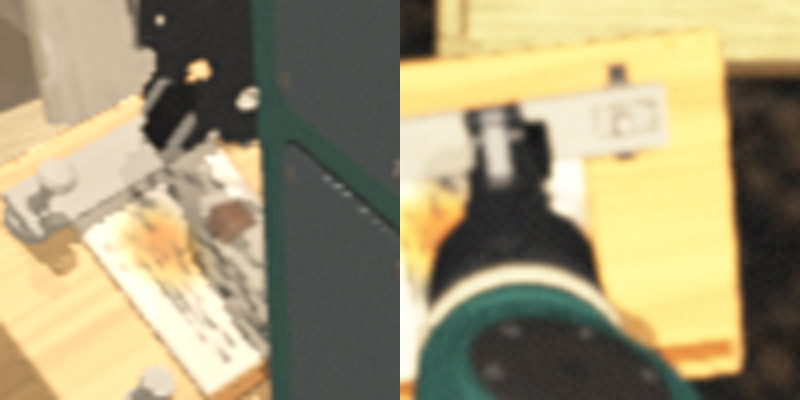

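The bolt tip shows inside the slot at (625,118). I lower slowly until contact.

```bash
for i in 1 2; do python3 -m creep '[{"dx":0,"dy":0,"dz":0.0015,"wx":0,"wy":0,"wz":0,"grip":1},{"dx":0,"dy":0,"dz":0.0015,"wx":0,"wy":0,"wz":0,"grip":1},{"dx":0,"dy":0,"dz":0,"wx":0,"wy":0,"wz":0,"grip":1},{"dx":0,"dy":0,"dz":0,"wx":0,"wy":0,"wz":0,"grip":1},{"dx":0,"dy":0,"dz":0,"wx":0,"wy":0,"wz":0,"grip":1}]' 60 >/dev/null
python3 -c "
from h import *
where()"; done
```

```text
board [ 52.3 -18.3  25.9] axes x [-0.018  1.     0.002] th -88.68 r 99.4 yaw -88.99 F [-0.6  0.3  1.1] gap 0.019291568511785383 59.61251735687256 j [-18.  10. -38.  12.  13.  67.]
board [ 52.3 -18.4  25.7] axes x [-0.017  1.     0.001] th -88.68 r 99.4 yaw -89.0 F [-5.8  1.8 31.3] gap 0.01912855707527237 64.07613158226013 j [-18.  10. -38.  12.  13.  68.]
```

```bash
python3 -m creep '[{"dx":0,"dy":0,"dz":-0.001,"wx":0,"wy":0,"wz":0,"grip":1},{"dx":0,"dy":0,"dz":0,"wx":0,"wy":0,"wz":0,"grip":-0.05},{"dx":0,"dy":0,"dz":0,"wx":0,"wy":0,"wz":0,"grip":-0.05},{"dx":0,"dy":0,"dz":0,"wx":0,"wy":0,"wz":0,"grip":-0.05},{"dx":0,"dy":0,"dz":0,"wx":0,"wy":0,"wz":0,"grip":-0.05}]' 60
python3 -c "
from h import *
where()"
python3 -m creep '[{"dx":0,"dy":0,"dz":-0.04,"wx":0,"wy":0,"wz":0,"grip":-0.05},{"dx":0,"dy":0,"dz":-0.06,"wx":0,"wy":0,"wz":0,"grip":-0.05},{"dx":0,"dy":0,"dz":-0.08,"wx":0,"wy":0,"wz":0,"grip":-0.05},{"dx":0,"dy":0,"dz":-0.08,"wx":0,"wy":0,"wz":0,"grip":-0.05},{"dx":0,"dy":0,"dz":-0.08,"wx":0,"wy":0,"wz":0,"grip":-0.05}]'
python3 - <<'E'
from h import *
where()
a=get_image("wrist")["image"];cv2.imwrite("pics/w7.png",a)
b=get_image("top")["image"][180:300,210:370];cv2.imwrite("pics/w8.png",np.hstack([a[60:420,160:480],cv2.resize(b,(480,360),interpolation=cv2.INTER_CUBIC)]))
E
```

```text
time_s: 10.7
tcp_pos: [0.6095, -0.0423, 0.1269]
ee_rot: [147.9, 0.4, 98.1]
force: [-1.0, -0.5, 0.1]
finger_gap: 0.0447
grasp_force: 0.0
board [ 52.2 -18.3  25. ] axes x [-0.018  1.     0.002] th -88.72 r 99.4 yaw -89.0 F [-0.8 -0.3  0.6] gap 0.044654328626461855 0.0 j [-18.  10. -38.  12.  13.  67.]
time_s: 11.32
tcp_pos: [0.5372, -0.0516, 0.2431]
ee_rot: [147.9, 0.4, 98.1]
force: [0.6, -1.0, 0.8]
finger_gap: 0.0451
grasp_force: 0.0
board [ 52.1 -18.5 162.2] axes x [-0.018  1.     0.002] th -88.78 r 99.5 yaw -88.99 F [ 0.8 -1.1  0.5] gap 0.04512448040022606 0.0 j [-22.  -3. -32.  33.  15.  63.]
```

View pics/w8.png

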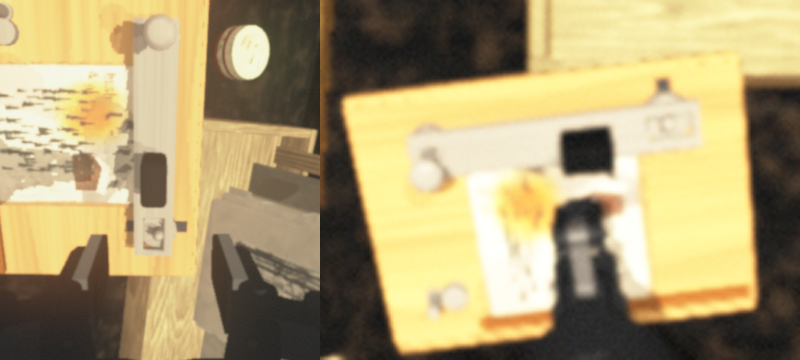

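The strap lies flat across the card with the short bolt inside its slot, at (155,233) in the left panel and (660,125) in the right. The gripper is clear, so I hand in.

```bash
python3 -c "
from cell import workorder
print(workorder.hand_in())"
```

```text
the job is handed in; nothing more can be done
None
```

The strap is down across the card with its slot over the short bolt, released with the gripper clear and nothing else touched, and the job was handed in at about 11 s (no verdict was returned).

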